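Tap the locking wedge home in the bottle-bracket clamp

TASK

Lock the pump-bottle bracket into its clamp: start the orange wedge in the clamp's slot with its red sloping face towards the yellow jaw and let go of it, then take the mallet and drive the wedge down with several short, light taps on its head, lifting the mallet off between taps, until the wedge goes no further and the jaw grips the bracket firmly. Never hit or press hard, leave the other things alone, and stand the mallet back on its green mat on its rubber face.

Things in the scene. Friction and masses are not known exactly. Their poses are not given: they have to be found in the camera images.
- clamp: Grey clamp fixed to the table, 90 x 48 mm (x, y), 74 mm high. Origin on the table under the centre of its wedge slot, z up. Along its x: fixed wall (-24 to -7.5 mm), slot open at the top (15 mm wide in x, 29 mm long in y, 70 mm deep), yellow jaw (face at +7.5 mm), a gap, the bracket's tongue, a black backing pad, end wall (52 to 66 mm).
- slot_mouth (a point): Centre of the slot's mouth, level with the clamp's top, 74 mm above the clamp's origin; axes as the clamp's. The backing pad is set differently each time, by up to 5 mm either way, and is not measured: the wedge's home depth (its tip below this mouth) lies anywhere from 28 to 67 mm and has to be felt.
- jaw: Yellow jaw of the clamp, a plate 10 mm thick, 26 mm wide, 66 mm tall; slides along the clamp's +x when the wedge pushes it, against a steady drag of 6 N, and stays where it is left. Origin equal to the clamp's origin when fully back, as at the start. It pushes the bracket's tongue along until that meets the backing pad, 4 to 14 mm on, and can then go no further.
- bracket: Loose steel tongue (8 mm thick in x, 42 mm tall, middle at x = +25 mm) standing in the clamp with play between jaw and backing pad, and a white cup with a blue pump bottle (84 mm across, 152 mm high, centre 125 mm along +y); 0.3 kg. Origin within 5 mm of the clamp's origin, axes as the clamp's. It moves only as the jaw pushes it.
- wedge: Orange nylon wedge with one red sloping face, upright, 100 mm tall, 70 to 120 g. Origin at the middle of its tip (underside), z up to its head. Tip 10 mm thick (x -5 to +5 mm), 24 mm wide (y). Back (-x) upright and flat; the red +x face slopes outwards 3 mm in 10 going up. The top 24 mm are a block, x -5 to +29 mm, 24 mm wide in y: grip it across y, at x = +12 mm.
- wedge_top (a point): Centre of the top of the wedge's head (100 mm above its tip, 12 mm along +x). In the slot, axes along the clamp's, the wedge enters freely for 8 to 17 mm, touches the jaw and stands there when let go; driving it deeper takes 5 to 10 N; at home the resistance rises steeply. Blows of 12 to 20 N seat it; less than 9 N does not, over 35 N harms it.
- holder: White open box 40 x 42 mm, 34 mm high, 4 mm walls and floor, fixed to the table, in which the wedge stands at the start. Origin under its centre on the table.
- mallet: Small mallet standing on one rubber face. Head: upright cylinder 36 mm across, 70 mm tall, dark steel with black rubber faces; origin at the centre of its lower face, z up. Wooden handle 18 to 22 mm thick, level along its +x, 38 mm above the lower face, to 139 mm. 0.26 to 0.38 kg. Grip the head from above across y, 15 to 20 mm below its top, to strike straight down with the lower face.
- mat: Green mat 110 x 110 mm, 3 mm thick, fixed to the table: the mallet's place. Origin under its centre on the table.
- steel_jar: Steel jar 64 mm across, 75 mm high, not to be disturbed. Origin under its centre.
- otoscope: Ear lamp lying on the table, about 170 mm long, 27 mm high, not to be disturbed.
- stapler: Red and black stapler, 120 x 34 x 40 mm, not to be disturbed.
- pen: Blue square pen, 130 mm long, 11 mm thick, not to be disturbed.
- tape_roll: Roll of white tape lying flat, 64 mm across, 22 mm high, not to be disturbed.
- toy_animal: Wooden toy animal, 110 mm high, not to be disturbed.
- ointment_box: White carton 45 x 110 x 30 mm, not to be disturbed.
Mind the look-alikes: they are no part of the job. Several things have the shape of the mat; the one meant has the colours described above.

How it is judged:
By the outcome, as a careful person would: the job done as asked, in the order asked, and still so for the second after the job is handed in, with the robot touching nothing.
It also fails if it takes over 69 s, if anything falls off the work surface, if the arm or the gripper's body presses on something with over 40 N, if the wrist force passes 120 N, or if a joint passes its speed limit or range.

ROBOT

A 6-joint arm with a two-finger parallel gripper is mounted at the origin on the work surface. World frame = base frame: x ahead of the robot, y to its left, z up, the work surface at z = 0. Lengths are in m, angles in rad, forces in N, time in s.
With the tool pointing down it reaches from about 0.35 to 0.775 m from the base axis. Payload 5.5 kg.
Tool frame: the origin (TCP) lies midway between the tips of the shut fingers; the grasp point (between the pads) lies 19 mm behind it; z points along the fingers, x is the direction in which the jaws open and shut, and the axes are right-handed (so a half turn about z gives the same grasp; the last joint's range is limited). The gripper opens to 85 mm and grips with 20 to 120 N. Pads are 22 mm wide; open, the fingers measure 114 mm over their backs; the gripper's body (76 mm by 85 mm) begins 54 mm behind the grasp point. The pads swing forward as they close: fully open they stand 13 mm farther back than shut.
Start: joints at [-0.14, 0.313, 0.046, 1.304, 0, 1.431], TCP at [0.575, -0, 0.231] pointing down, gripper open.
Joint ranges: [-2.76, 2.76], [-0.86, 1.69], [-1.03, 1.26], [-2.2, 2.34], [-1.47, 1.5], [-3.14, 3.14]. Speed limits (rad/s): [2.57, 2.57, 3.14, 3.14, 3.14, 3.14].

INTERFACE

Orientations are given as a unit quaternion [w, x, y, z].
In Python, from workcell import env gives the robot as it stands. The module is installed in compiled form; this text tells all that it offers.
- The arm moves only by the tool apply_moves, never from a script. Its argument "moves" is a list of rows, each a list of 3 entries, a list of its own where there are three numbers: the shift along the tool's x, y, z in cm, then the turn about the tool's z in degrees, then the opening, from 0 (shut) to 1 (fully open). In form: [[[x, y, z], yaw, gripper], ...]. A call has exactly 10 rows; each row is the pose to reach, as a shift and turn from the pose commanded when the call began, along the tool's axes at that moment; what a row does not reach only later rows make up. A row lasts 1/8 s, in which the tool goes at most 62.5 mm and 10.7 degrees, less where a joint would pass 70% of its speed; a pose out of reach is approached as far as the arm can. A call with a gripper value outside its range is refused whole. The fingers move at their own pace and stop on an object; "squeeze" is the grip in N (left out, the last holds). Time passes only in rows, so rows that repeat a pose let the fingers close, or fill a call up. It gives the time, the measured TCP pose, the force and the opening at its end, in the units of the state.
- env.get_state(): the state, without advancing time (a new reading comes with each control period).
- env.read_camera(name): name is "scene" or "side" or "wrist"; returns a dict with "pixels" (480x640x3 uint8, red, green, blue), "fov_y" (degrees; the focal length in pixels is half the picture's height over the tangent of half this angle, whatever the lens; pixels are square), "cx", "cy" (the principal point, pixels), "world_from_camera" (4x4, takes a point from camera to world coordinates); the wrist camera has in their place "hand_eye" (4x4, takes a point from camera to tool coordinates, whose origin is the TCP and whose axes are the tool frame's). Camera axes: x right, y down, z forward; pixel columns grow to the right and rows downward; lengths in m; the calibration is good to about 2 mm. A picture is of the moment at which its call begins: read the wrist's pose just before it. There is no depth.
- env.hand_in(): hands the job in, once; it reports no verdict.
The state is a dict: "clock": time; "joint_pos": joint angles; "qvel": joint speeds; "tau": joint torques, N m; "tcp_pos": TCP position; "orientation": TCP orientation; "wrist_force": force on the tool from outside, world axes, zero at the start; "ft_torque": the same for the moment, N m; "finger_gap": finger opening in m.
Only numpy, scipy, OpenCV 4.12 (cv2) and the standard library are available. Lean on these libraries where they do the work, as an engineer would, in place of code of your own. Each camera call takes 0.05 s, during which the arm holds its last target.

## Working session

There is one attempt and no reset: what is moved stays moved. The work goes in short steps, Python scripts to look and compute and a tool call to move; the robot and the scene stay as the last step left them, time stands still between calls to the robot, and variables do not carry over. Pictures are saved under pics/ and viewed, and the job is handed in when it is done.

Besides the shell and the picture viewer there is one more tool, called after ">>>" in YAML: its name, and indented under it one key for each argument. apply_moves: Moves the arm, as the interface text tells. Its arguments: {"type":"object","properties":{"moves":{"type":"array","items":{"type":"array"}},"squeeze":{"type":"number"}},"required":["moves"]}

```bash
mkdir -p pics; cat > h.py <<'E'
import numpy as np,cv2,json
from workcell import env
from scipy.spatial.transform import Rotation as R
def snap(name,fn):
    s=env.get_state(); c=env.read_camera(name)
    cv2.imwrite('pics/'+fn+'.png',c['pixels'][:,:,::-1])
    if 'hand_eye' in c:
        q=s['orientation'];T=np.eye(4);T[:3,:3]=R.from_quat([q[1],q[2],q[3],q[0]]).as_matrix();T[:3,3]=s['tcp_pos']
        W=T@np.array(c['hand_eye'])
    else: W=np.array(c['world_from_camera'])
    f=240/np.tan(np.radians(c['fov_y'])/2)
    np.savez('pics/'+fn+'.npz',W=W,f=f,cx=c['cx'],cy=c['cy'],px=c['pixels'])
    return fn
def ray(fn,u,v):
    d=np.load('pics/'+fn+'.npz');W=d['W']
    r=W[:3,:3]@np.array([(u-d['cx'])/d['f'],(v-d['cy'])/d['f'],1]);return W[:3,3],r
def onz(fn,u,v,z):
    o,r=ray(fn,u,v);return o+r*(z-o[2])/r[2]
def proj(fn,p):
    d=np.load('pics/'+fn+'.npz');q=np.linalg.inv(d['W'])@np.append(p,1)
    return d['cx']+d['f']*q[0]/q[2],d['cy']+d['f']*q[1]/q[2]
def st():
    s=env.get_state();print({k:np.round(s[k],4).tolist() for k in ('clock','joint_pos','tcp_pos','orientation','wrist_force','finger_gap')})
E
python3 - <<'E'
from h import *
st()
for n in('scene','side','wrist'):
    snap(n,n+'0'); d=np.load(f'pics/{n}0.npz');print(n,d['W'].round(3).tolist(),d['f'],d['cx'],d['cy'])
E
```

```text
{'clock': 0.0, 'joint_pos': [-0.1396, 0.314, 0.0449, 1.3036, 0.0, 1.4312], 'tcp_pos': [0.5745, 0.0001, 0.2304], 'orientation': [-0.0001, 1.0, -0.0, -0.0009], 'wrist_force': [-0.4899, 0.5124, 0.0566], 'finger_gap': 0.0853}
scene [[-0.648, 0.648, -0.4, 1.031], [0.761, 0.551, -0.342, 0.378], [-0.001, -0.526, -0.85, 1.243], [0.0, 0.0, 0.0, 1.0]] 579.06927092844 315.4195634103315 236.64413775912527
side [[0.963, -0.118, 0.243, 0.202], [-0.269, -0.497, 0.825, -1.078], [0.024, -0.86, -0.51, 0.703], [0.0, 0.0, 0.0, 1.0]] 571.1703478705537 325.9397076011729 238.8660675465879
wrist [[1.0, 0.001, -0.003, 0.576], [0.0, -0.946, -0.324, 0.083], [-0.003, 0.324, -0.946, 0.373], [0.0, 0.0, 0.0, 1.0]] 427.33509942281495 320.7705976193266 238.85653771200506
```

View pics/scene0.png

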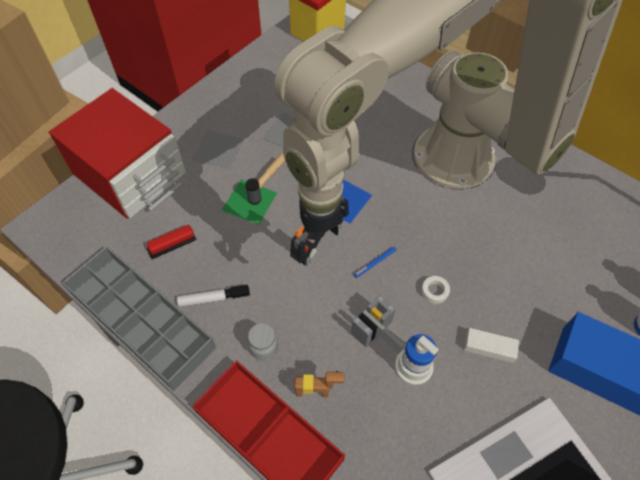

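View pics/side0.png

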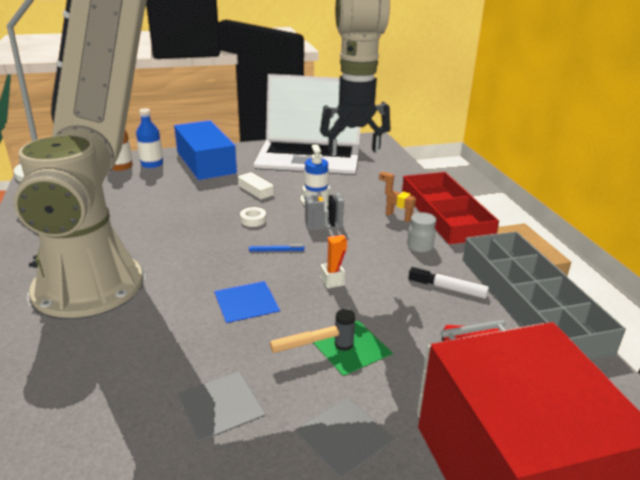

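View pics/wrist0.png

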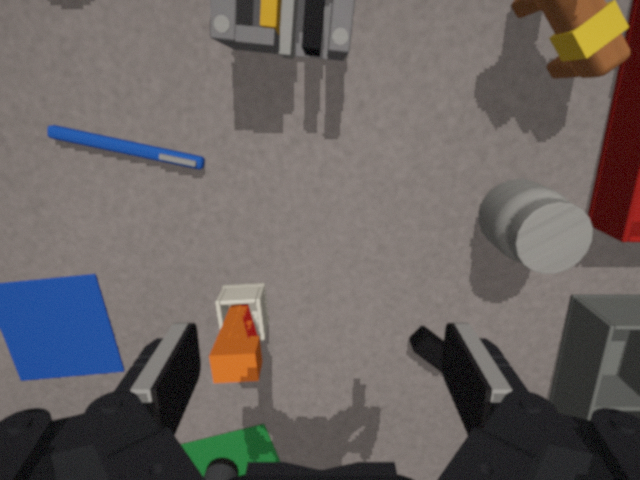

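Scene: the green mat with the mallet is at scene (250,200). The look-alikes are a blue mat (350,198) and two grey ones, (218,148) and (280,130). The wedge in its white holder is at wrist (238,340), and the clamp is at wrist (280,20), cut off at the edge. I'll enlarge crops and take rough measurements.

```bash
python3 - <<'E'
from h import *
im=cv2.imread('pics/side0.png');a=cv2.resize(im[140:380,230:430],(500,600),interpolation=2)
im=cv2.imread('pics/wrist0.png');b=cv2.resize(im[270:400,190:290],(300,390),interpolation=2)
o=np.zeros((600,800,3),np.uint8);o[:,:500]=a;o[:390,500:]=b;cv2.imwrite('pics/crop0.png',o)
print('wedge head bottom corners z~.104', [onz('wrist0',u,v,.104).round(3) for u,v in((212,383),(260,381),(262,343),(220,343))])
print('holder', [onz('wrist0',u,v,.034).round(3) for u,v in((219,287),(265,285))])
print('clamp', [onz('wrist0',u,v,.074).round(3) for u,v in((212,38),(275,42),(352,45),(268,12))])
print('green', [onz('scene0',u,v,.003).round(3) for u,v in((223,206),(240,183),(277,196),(257,222))])
print('mallet', onz('scene0',253,184,.073).round(3),onz('side0',345,317,.073).round(3))
print('hend', onz('scene0',281,157,.041).round(3),onz('side0',273,345,.041).round(3))
E
```

```text
wedge head bottom corners z~.104 [array([ 0.493, -0.124,  0.104]), array([ 0.529, -0.122,  0.104]), array([ 0.532, -0.089,  0.104]), array([ 0.501, -0.089,  0.104])]
holder [array([ 0.486, -0.078,  0.034]), array([ 0.526, -0.076,  0.034])]
clamp [array([0.505, 0.116, 0.074]), array([0.545, 0.114, 0.074]), array([0.595, 0.112, 0.074]), array([0.542, 0.131, 0.074])]
green [array([ 0.532, -0.364,  0.003]), array([ 0.449, -0.383,  0.003]), array([ 0.417, -0.279,  0.003]), array([ 0.511, -0.262,  0.003])]
mallet [ 0.463 -0.313  0.073] [ 0.462 -0.327  0.073]
hend [ 0.334 -0.337  0.041] [ 0.332 -0.332  0.041]
```

View pics/crop0.png

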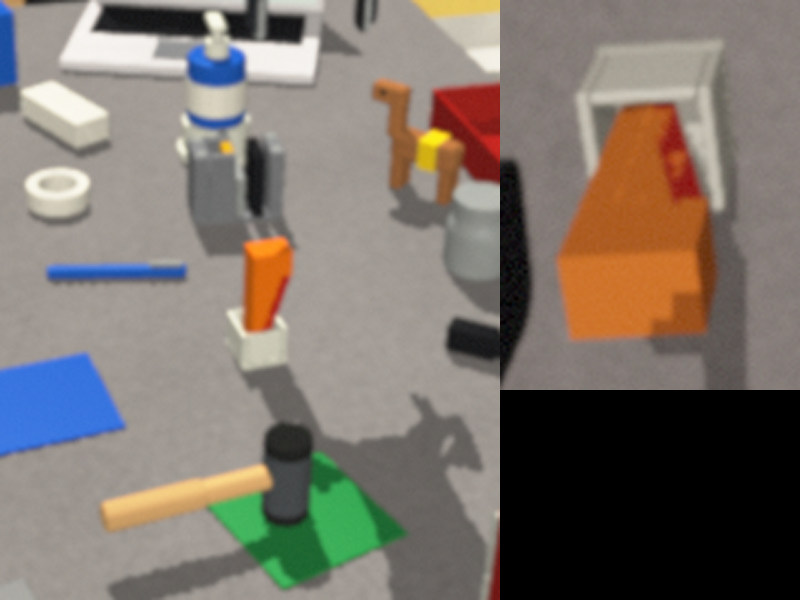

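>>> apply_moves:
  moves:
    - [[-1,-4,-1],0,1]
    - [[-2,-8,-2],0,1]
    - [[-3,-11,-3],0,1]
    - [[-3,-12,-3],0,1]
    - [[-3,-12,-3],0,1]
    - [[-3,-12,-3],0,1]
    - [[-3,-12,-3],0,1]
    - [[-3,-12,-3],0,1]
    - [[-3,-12,-3],0,1]
    - [[-3,-12,-3],0,1]

```text
clock: 1.4
tcp_pos: [0.5451, 0.1198, 0.2613]
orientation: [0.0, 1.0, -0.0, 0.0]
wrist_force: [-0.3, -0.2, -0.6]
finger_gap: 0.0855
```

```bash
python3 - <<'E'
from h import *
st();snap('wrist','w1');snap('scene','s1');snap('side','d1')
E
```

```text
{'clock': 1.4, 'joint_pos': [0.0726, 0.2737, 0.0652, 1.3622, -0.0, 1.6436], 'tcp_pos': [0.5451, 0.1198, 0.2613], 'orientation': [0.0, 1.0, -0.0001, 0.0001], 'wrist_force': [-0.254, -0.2256, -0.5777], 'finger_gap': 0.0855}
```

View pics/w1.png

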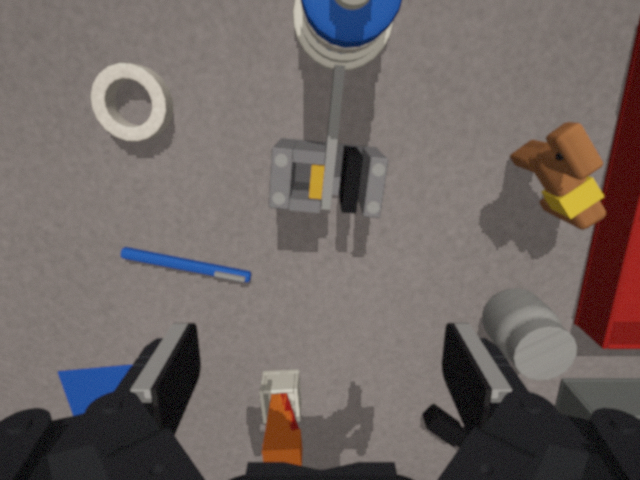

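View pics/s1.png

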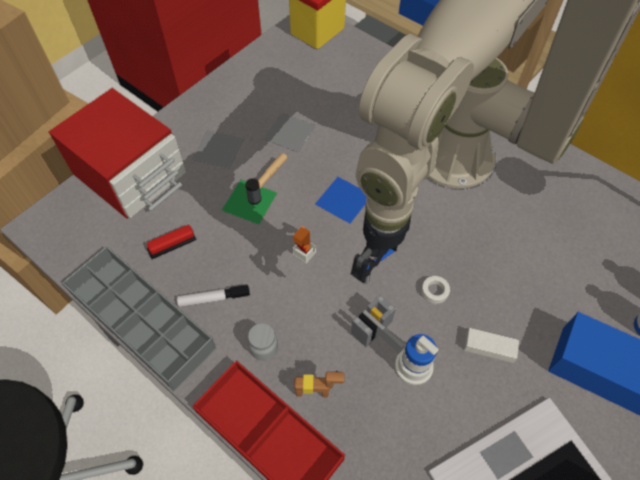

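```bash
python3 - <<'E'
from h import *
im=cv2.imread('pics/w1.png');a=cv2.resize(im[125:230,260:400],(800,600),interpolation=2)
cv2.imwrite('pics/crop1.png',a)
im=cv2.imread('pics/s1.png');a=cv2.resize(im[170:270,220:350],(780,600),interpolation=2)
cv2.imwrite('pics/crop1s.png',a)
E
```

```text
(no output)
```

View pics/crop1.png

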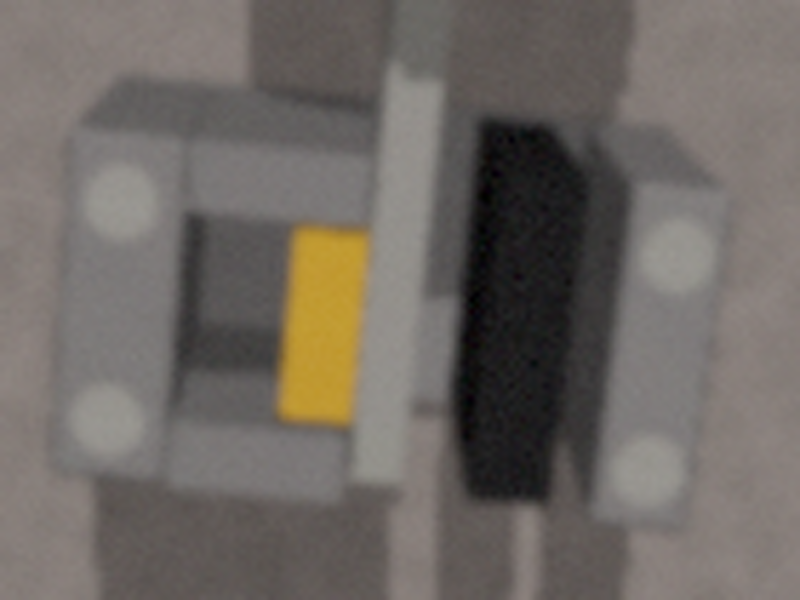

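View pics/crop1s.png

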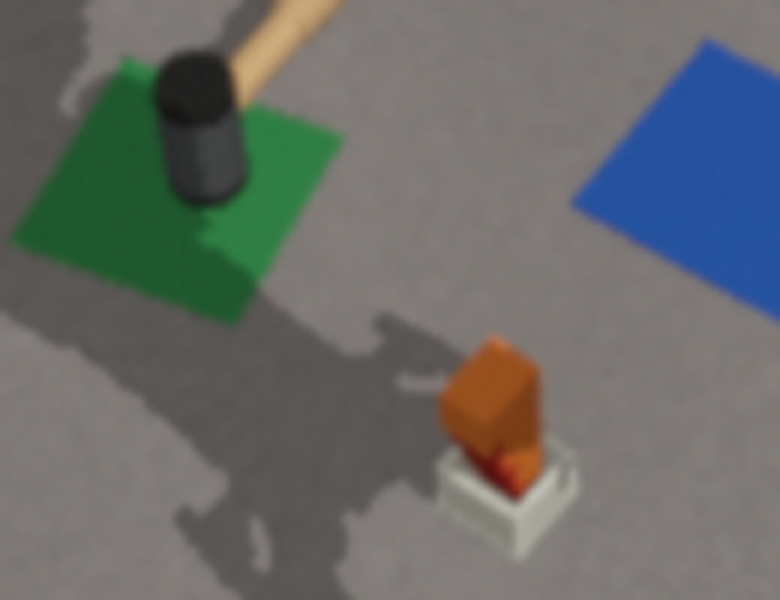

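```bash
python3 - <<'E'
from h import *
def P(x,y,z=.074): return onz('w1',260+x/5.714-.4,125+y/5.714-.4,z)[:2]
A={'TL':(75,130),'TR':(185,135),'BL':(55,470),'BR':(160,475),'eTL':(635,183),'eTR':(725,188),'eBL':(595,515),'eBR':(687,525),'sTL':(188,213),'sBL':(172,420),'sTR?':(300,220),'jTL':(293,228),'jBL':(278,418)}
for k,v in A.items(): print(k,P(*v).round(4))
tl,bl,tr,br=[P(*A[k]) for k in('TL','BL','eTR','eBR')]
ux=((tr-tl)+(br-bl));uy=(tl-bl)+(tr-br)
print('yaw x',np.degrees(np.arctan2(ux[1],ux[0])),'yaw y',np.degrees(np.arctan2(uy[1],uy[0]))-90,np.linalg.norm(ux)/2,np.linalg.norm(uy)/2)
c=(tl+bl+tr+br)/4;t=np.arctan2(ux[1],ux[0]);u=np.array([np.cos(t),np.sin(t)])
print('mouth',c-0.021*u)
def S(x,y,z=.104): return onz('s1',220+x/6-.4,170+y/6-.4,z)[:2]
w=[S(*p) for p in((493,337),(540,370),(488,432),(440,397))]
print('wedge top',np.round(w,4),np.mean(w,0))
print('w0',[onz('wrist0',u,v,.104).round(4)[:2] for u,v in((209.5,354),(260,352),(260,381),(212.5,383))])
d=cv2.imread('pics/s1.png');
E
```

```text
TL [0.5088 0.1634]
TR [0.5235 0.1628]
BL [0.5043 0.1168]
BR [0.519  0.1161]
eTL [0.5837 0.1565]
eTR [0.5958 0.1558]
eBL [0.5798 0.1103]
eBR [0.5928 0.1088]
sTL [0.5236 0.1524]
sBL [0.5208 0.1239]
sTR? [0.5387 0.1515]
jTL [0.5378 0.1504]
jBL [0.5355 0.1242]
yaw x -5.073576549292385 yaw y -4.570158289467997 0.08803851219298996 0.046964451925713344
mouth [0.529509   0.13806893]
wedge top [[ 0.4927 -0.1232]
 [ 0.4924 -0.0993]
 [ 0.5266 -0.0961]
 [ 0.5267 -0.1206]] [ 0.50959457 -0.10979738]
w0 [array([ 0.493 , -0.0986]), array([ 0.5302, -0.0968]), array([ 0.5291, -0.1222]), array([ 0.4931, -0.1241])]
```

Measured values:
- **Clamp:** mouth at about (0.5297, 0.138), yaw about −4.8°. The measured outline is 88×47 mm against 90×48.
- **Wedge:** head at about (0.510, −0.110), yaw about +3°.

Next I'll move above the wedge with the jaws turned across world y and look again.

>>> apply_moves:
  moves:
    - [[0,4,0],-10,1]
    - [[-1,8,1],-20,1]
    - [[-2,13,2],-30,1]
    - [[-3,18,3],-40,1]
    - [[-3.5,22,4],-50,1]
    - [[-3.5,23,5],-60,1]
    - [[-3.5,23,5],-70,1]
    - [[-3.5,23,5],-80,1]
    - [[-3.5,23,5],-90,1]
    - [[-3.5,23,5],-92.5,1]

```text
clock: 2.8
tcp_pos: [0.5101, -0.11, 0.2114]
orientation: [0.0, 0.691, 0.723, 0.0]
wrist_force: [0.1, -0.3, -0.0]
finger_gap: 0.0856
```

```bash
python3 - <<'E'
from h import *
st();snap('wrist','w2')
E
```

```text
{'clock': 2.8, 'joint_pos': [-0.3663, 0.217, -0.1312, 1.2224, 0.0, -0.4125], 'tcp_pos': [0.5101, -0.11, 0.2114], 'orientation': [0.0001, 0.6906, 0.7232, 0.0001], 'wrist_force': [0.0954, -0.2762, -0.0021], 'finger_gap': 0.0856}
```

View pics/w2.png

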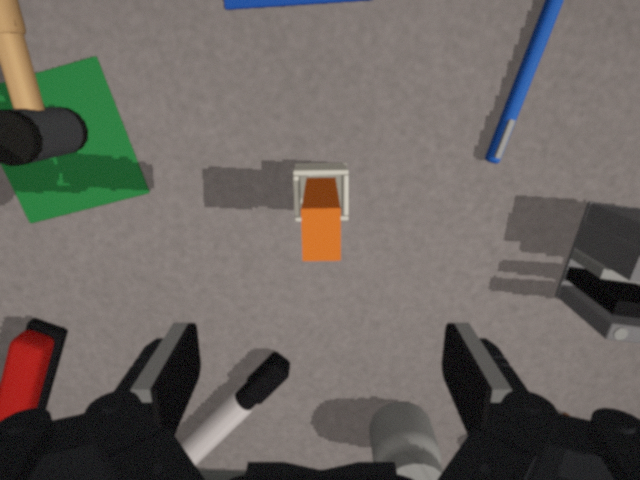

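```bash
python3 - <<'E'
from h import *
im=np.load('pics/w2.npz')['px'];hsv=cv2.cvtColor(im,cv2.COLOR_RGB2HSV)
m=((hsv[:,:,0]<16)&(hsv[:,:,1]>180)&(hsv[:,:,2]>170)).astype(np.uint8)
m[:, :250]=0
c=max(cv2.findContours(m,0,2)[0],key=cv2.contourArea)
b=cv2.boxPoints(cv2.minAreaRect(c));print(b)
w=np.array([onz('w2',u,v,.104)[:2] for u,v in b]);print(w.round(4),w.mean(0).round(4))
for i in range(4):
  d=w[(i+1)%4]-w[i];print(np.linalg.norm(d).round(4),np.degrees(np.arctan2(d[1],d[0])).round(1))
cv2.imwrite('pics/c2.png',cv2.resize(im[150:280,270:370,::-1],(460,600),interpolation=2))
E
```

```text
[[302. 208.]
 [339. 208.]
 [339. 259.]
 [302. 259.]]
[[ 0.4935 -0.1225]
 [ 0.4924 -0.1002]
 [ 0.5254 -0.0982]
 [ 0.5265 -0.1215]] [ 0.5095 -0.1106]
0.0223 92.7
0.0331 3.4
0.0233 -87.3
0.0331 -178.2
```

View pics/c2.png

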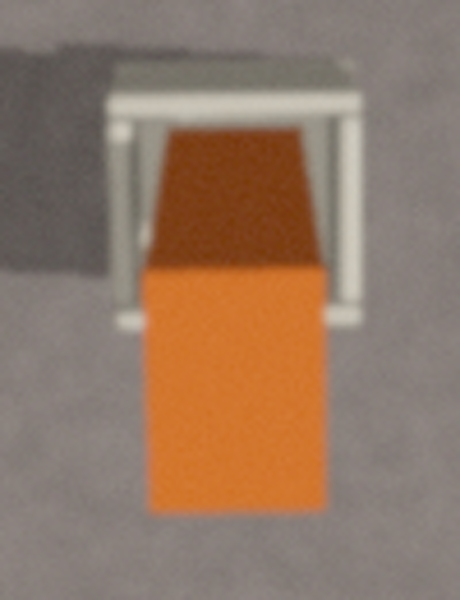

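The wedge head is centred under the tool and aligned with it (yaw 2.7°, 33×23 mm). Descending to grip it.

>>> apply_moves:
  moves:
    - [[0,0,4],0,1]
    - [[0,0,9],0,0.8]
    - [[0,0,12],0,0.6]
    - [[0,0,13.4],0,0.55]
    - [[0,0,13.8],0,0.5]
    - [[0,0,13.8],0,0.3]
    - [[0,0,13.8],0,0.1]
    - [[0,0,13.8],0,0.1]
    - [[0,0,13.8],0,0.1]
    - [[0,0,13.8],0,0.1]
  squeeze: 35

```text
clock: 4.1
tcp_pos: [0.511, -0.1104, 0.0744]
orientation: [0.001, 0.692, 0.722, 0.001]
wrist_force: [-0.1, 0.1, 5.6]
finger_gap: 0.0229
```

```bash
python3 - <<'E'
from h import *
st()
E
```

```text
{'clock': 4.1, 'joint_pos': [-0.3664, 0.3143, -0.3569, 0.8971, 0.0001, -0.41], 'tcp_pos': [0.511, -0.1104, 0.0744], 'orientation': [0.0011, 0.6915, 0.7224, 0.0005], 'wrist_force': [-0.0894, 0.0569, 5.6497], 'finger_gap': 0.0229}
```

>>> apply_moves:
  moves:
    - [[0,0,-2],0,0.1]
    - [[0,0,-5],0,0.1]
    - [[0,0,-9],0,0.1]
    - [[2,0,-11.5],0,0.1]
    - [[7,1,-12],2,0.1]
    - [[12.5,2,-12],4,0.1]
    - [[18,3,-12],6,0.1]
    - [[22.5,4,-12],7.3,0.1]
    - [[24.5,4.3,-12],7.3,0.1]
    - [[24.5,4.3,-12],7.3,0.1]

```text
clock: 5.35
tcp_pos: [0.5419, 0.1375, 0.1929]
orientation: [-0.0, 0.735, 0.678, -0.0]
wrist_force: [0.3, 0.2, -1.4]
finger_gap: 0.0234
```

```bash
python3 - <<'E'
from h import *
st();snap('wrist','w3');snap('scene','s3');snap('side','d3')
im=cv2.imread('pics/s3.png');cv2.imwrite('pics/s3c.png',cv2.resize(im[230:380,320:470],(600,600),interpolation=2))
im=cv2.imread('pics/d3.png');cv2.imwrite('pics/d3c.png',cv2.resize(im[100:250,250:400],(600,600),interpolation=2))
E
```

```text
{'clock': 5.35, 'joint_pos': [0.1051, 0.2969, -0.0711, 1.2037, -0.0004, 0.1864], 'tcp_pos': [0.5419, 0.1375, 0.1929], 'orientation': [-0.0001, 0.7353, 0.6778, -0.0005], 'wrist_force': [0.3481, 0.1783, -1.4169], 'finger_gap': 0.0234}
```

View pics/w3.png

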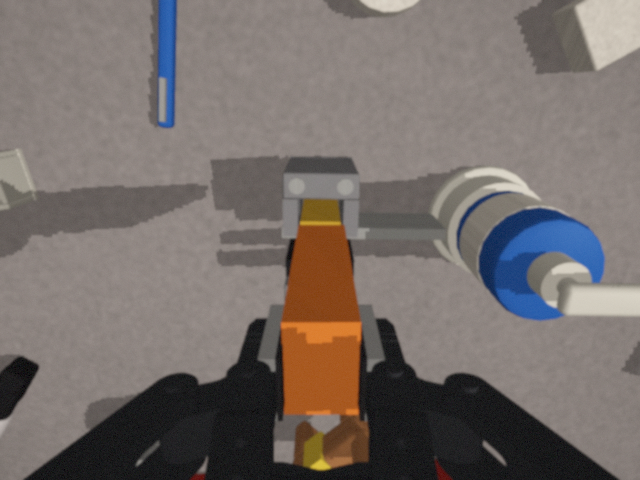

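View pics/s3c.png

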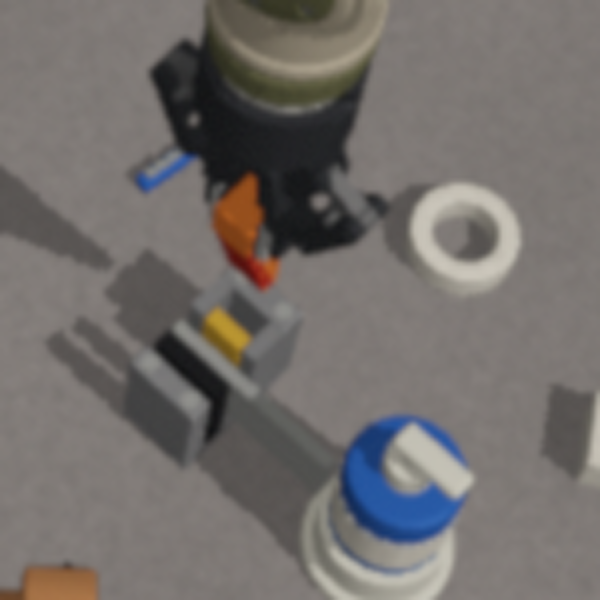

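View pics/d3c.png

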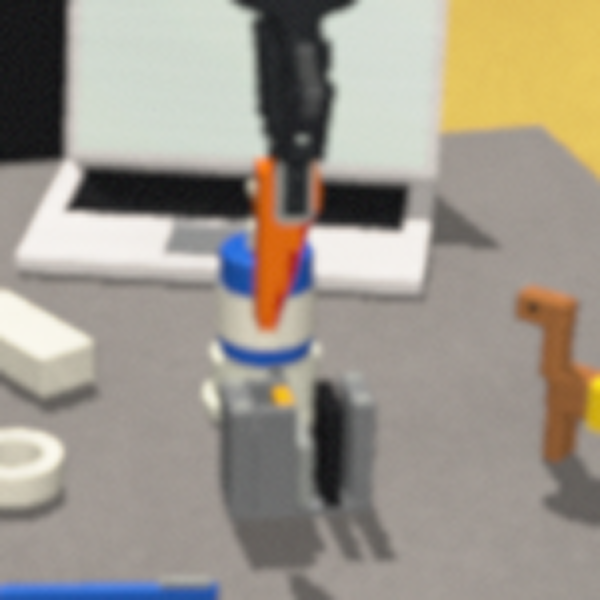

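```bash
python3 - <<'E'
from h import *
im=cv2.imread('pics/w3.png');cv2.imwrite('pics/w3c.png',cv2.resize(im[150:430,260:390],(371,800)[:2] if 0 else (279,600),interpolation=2))
cv2.imwrite('pics/w3d.png',cv2.resize(im[150:260,270:370],(545,600),interpolation=2))
im=cv2.imread('pics/d3.png');cv2.imwrite('pics/d3d.png',cv2.resize(im[130:240,290:370],(582,800)[:2] if 0 else (436,600),interpolation=2))
E
```

```text
(no output)
```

View pics/w3d.png

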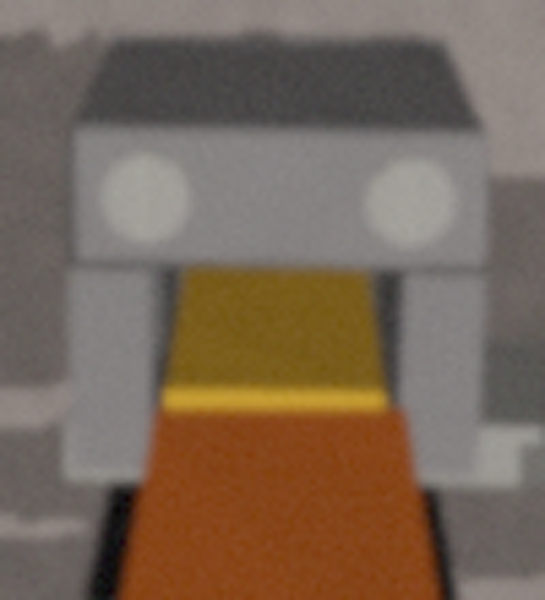

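View pics/d3d.png

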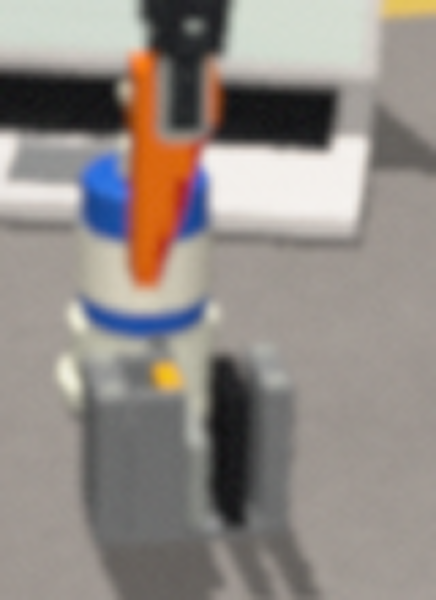

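```bash
python3 - <<'E'
from h import *
def P(x,y,z): return onz('w3',270+x/5.45-.4,150+y/5.45-.4,z)
t=np.radians(-4.8);ux=np.array([np.cos(t),np.sin(t)]);uy=np.array([-ux[1],ux[0]])
tcp=np.array(env.get_state()['tcp_pos'])[:2]
for z in(.118,.1225,.127):
  a,b=P(153,408,z)[:2],P(407,410,z)[:2];m=(a+b)/2
  print(z,a.round(4),b.round(4),np.linalg.norm(a-b),'rel tcp in clamp ax',(m-tcp)@ux,(m-tcp)@uy, 'ang',np.degrees(np.arctan2(*(b-a)[::-1]))-90)
z=.074
a,b=P(75,265,z)[:2],P(485,268,z)[:2];c,d=P(75,128,z)[:2],P(483,128,z)[:2]
s1,s2=P(153,268,z)[:2],P(400,268,z)[:2]
print('wall front',a,b,np.linalg.norm(a-b),np.degrees(np.arctan2(*(b-a)[::-1]))-90,'back',c,d,np.linalg.norm((a+b)/2-(c+d)/2))
print('slotmid',(s1+s2)/2,np.linalg.norm(s1-s2),'mouth',(s1+s2)/2+.0075*ux,((a+b)/2+.0075*ux))
# side view tip
def D(x,y): return ray('d3',290+x/5.45-.4,130+y/5.45-.4)
o,r=D(146,286)
# intersect plane y of tip
p=o+r*((.1375-.012)-o[1])/r[1];print('side tip front-bottom',p)
for pt in((130,280),(160,288)):
  o,r=D(*pt);print(o+r*(.1255-o[1])/r[1])
E
```

```text
0.118 [0.5243 0.1262] [0.5265 0.1509] 0.0248107253776932 rel tcp in clamp ax -0.01688362465511773 0.0016713486302550697 ang -5.100635653131235
0.1225 [0.523  0.1265] [0.5251 0.1507] 0.02429820609391726 rel tcp in clamp ax -0.018246432206765105 0.0016693803836214756 ang -5.100635653131235
0.127 [0.5216 0.1269] [0.5238 0.1506] 0.023785686810141374 rel tcp in clamp ax -0.019609239758412694 0.0016674121369878072 ang -5.100635653131221
wall front [0.51955236 0.11532464] [0.5237141  0.16230941] 0.0471687308607561 -5.061835442820538 back [0.50382447 0.11704912] [0.50754538 0.16293525] 0.015991540334628983
slotmid [0.52177641 0.13839755] 0.02842159902673747 mouth [0.5292501  0.13776997] [0.52910693 0.13818944]
side tip front-bottom [0.52887842 0.1255     0.12102789]
[0.52155825 0.1255     0.12466947]
[0.53528666 0.1255     0.11940317]
```

The tip edge is aligned with the slot to within 0.5°, with about 2 mm to spare at the back wall and y centred. Lowering with a shift of −0.7 mm in x.

>>> apply_moves:
  moves:
    - [[0,-0.07,1],0,0.1]
    - [[0,-0.07,2.5],0,0.1]
    - [[0,-0.07,4],0,0.1]
    - [[0,-0.07,4.6],0,0.1]
    - [[0,-0.07,5],0,0.1]
    - [[0,-0.07,5.3],0,0.1]
    - [[0,-0.07,5.5],0,0.1]
    - [[0,-0.07,5.6],0,0.1]
    - [[0,-0.07,5.7],0,0.1]
    - [[0,-0.07,5.7],0,0.1]

```text
clock: 6.75
tcp_pos: [0.5416, 0.1367, 0.1363]
orientation: [0.0, 0.736, 0.677, 0.0]
wrist_force: [0.1, 0.1, -0.8]
finger_gap: 0.0232
```

```bash
python3 - <<'E'
from h import *
st();snap('wrist','w4')
im=cv2.imread('pics/w4.png');cv2.imwrite('pics/w4c.png',cv2.resize(im[130:430,220:420],(400,600),interpolation=2))
E
```

```text
{'clock': 6.75, 'joint_pos': [0.1035, 0.3272, -0.1719, 1.0717, 0.0, 0.1873], 'tcp_pos': [0.5416, 0.1367, 0.1363], 'orientation': [0.0, 0.7361, 0.6769, 0.0], 'wrist_force': [0.0531, 0.0629, -0.8215], 'finger_gap': 0.0232}
```

View pics/w4c.png

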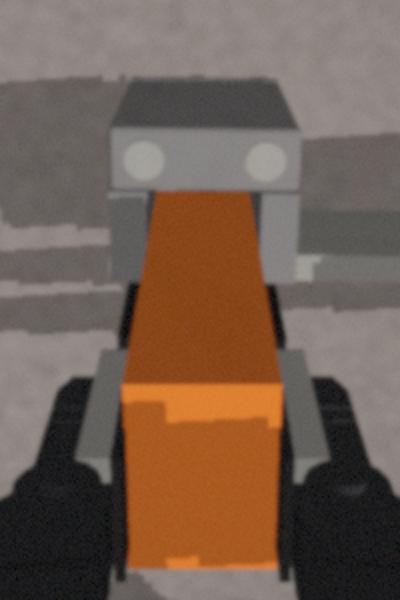

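The tip is inside the slot and nothing is touching. Feeling for the jaw.

>>> apply_moves:
  moves:
    - [[0,0,0.05],0,0.1]
    - [[0,0,0.1],0,0.1]
    - [[0,0,0.15],0,0.1]
    - [[0,0,0.2],0,0.1]
    - [[0,0,0.25],0,0.1]
    - [[0,0,0.3],0,0.1]
    - [[0,0,0.35],0,0.1]
    - [[0,0,0.4],0,0.1]
    - [[0,0,0.45],0,0.1]
    - [[0,0,0.45],0,0.1]

```text
clock: 8.05
tcp_pos: [0.5416, 0.1367, 0.1318]
orientation: [0.0, 0.736, 0.677, -0.0]
wrist_force: [0.0, 0.8, -0.8]
finger_gap: 0.0235
```

>>> apply_moves:
  moves:
    - [[0,0,0.05],0,0.1]
    - [[0,0,0.1],0,0.1]
    - [[0,0,0.15],0,0.1]
    - [[0,0,0.2],0,0.1]
    - [[0,0,0.25],0,0.1]
    - [[0,0,0.3],0,0.1]
    - [[0,0,0.3],0,0.1]
    - [[0,0,0.3],0,0.1]
    - [[0,0,0.3],0,0.1]
    - [[0,0,0.3],0,0.1]

```text
clock: 9.3
tcp_pos: [0.5413, 0.1367, 0.1287]
orientation: [-0.0, 0.736, 0.677, -0.0]
wrist_force: [-3.4, 0.4, 0.1]
finger_gap: 0.0237
```

The jaw is touching (Fx −3.4 N, depth about 15.7 mm). Releasing and rising straight up.

>>> apply_moves:
  moves:
    - [[0,0,0],0,0.3]
    - [[0,0,0],0,0.45]
    - [[0,0,0],0,0.5]
    - [[0,0,0],0,0.5]
    - [[0,0,-0.5],0,0.5]
    - [[0,0,-2.5],0,0.5]
    - [[0,0,-6],0,0.5]
    - [[0,0,-10],0,0.5]
    - [[0,0,-11],0,0.5]
    - [[0,0,-11],0,0.5]

```text
clock: 10.55
tcp_pos: [0.5421, 0.1367, 0.2394]
orientation: [0.001, 0.736, 0.677, 0.001]
wrist_force: [0.2, 0.8, -0.2]
finger_gap: 0.0431
```

```bash
python3 - <<'E'
from h import *
st();snap('wrist','w5');snap('side','d5')
im=cv2.imread('pics/d5.png');cv2.imwrite('pics/d5c.png',cv2.resize(im[130:240,290:370],(436,600),interpolation=2))
E
```

```text
{'clock': 10.55, 'joint_pos': [0.1035, 0.2785, 0.0181, 1.3088, -0.0, 0.1873], 'tcp_pos': [0.5421, 0.1367, 0.2394], 'orientation': [0.0005, 0.7361, 0.6769, 0.0007], 'wrist_force': [0.1641, 0.8113, -0.175], 'finger_gap': 0.0431}
```

View pics/w5.png

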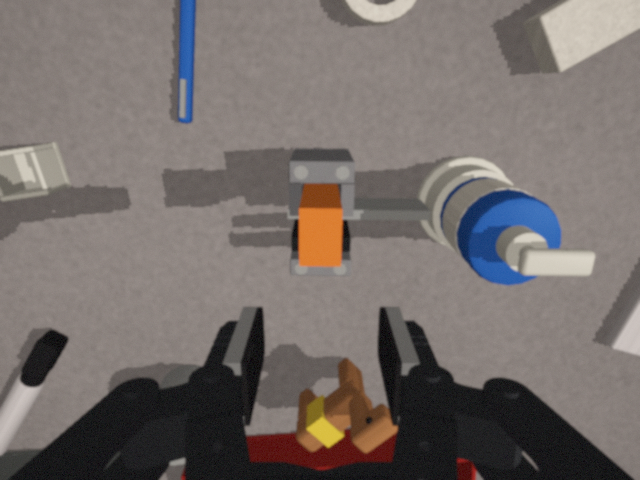

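View pics/d5c.png

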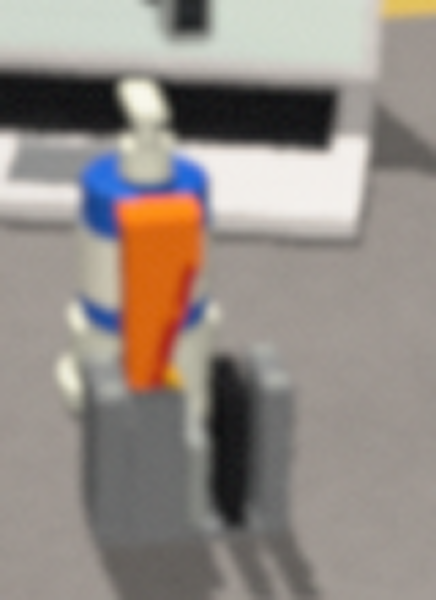

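The wedge stands upright in the slot with its red face to the jaw. Next, the mallet.

```bash
python3 - <<'E'
from h import *
im=np.load('pics/w5.npz')['px'];hsv=cv2.cvtColor(im,cv2.COLOR_RGB2HSV)
m=((hsv[:,:,0]<16)&(hsv[:,:,1]>180)&(hsv[:,:,2]>190)).astype(np.uint8);m[300:]=0
c=max(cv2.findContours(m,0,2)[0],key=cv2.contourArea)
b=cv2.boxPoints(cv2.minAreaRect(c));print(b)
for z in(.155,.158,.162):
  w=np.array([onz('w5',u,v,z)[:2] for u,v in b]);print(z,w.round(4).tolist(),w.mean(0).round(4),[np.linalg.norm(w[i]-w[i-1]).round(4) for i in(0,1)])
E
```

```text
[[299. 208.]
 [341. 208.]
 [341. 264.]
 [299. 264.]]
0.155 [[0.5181, 0.1264], [0.52, 0.1494], [0.5531, 0.1471], [0.5511, 0.1231]] [0.5356 0.1365] [np.float64(0.0331), np.float64(0.023)]
0.158 [[0.5173, 0.1267], [0.5192, 0.1493], [0.5518, 0.1471], [0.5498, 0.1234]] [0.5346 0.1366] [np.float64(0.0327), np.float64(0.0227)]
0.162 [[0.5163, 0.127], [0.5182, 0.1492], [0.5502, 0.147], [0.5482, 0.1238]] [0.5332 0.1367] [np.float64(0.0321), np.float64(0.0223)]
```

>>> apply_moves:
  moves:
    - [[-5,-0.4,0],-1,0.6]
    - [[-11,-0.9,1],-2,0.9]
    - [[-17,-1.4,2],-4,0.9]
    - [[-23,-2,2],-5,0.9]
    - [[-29,-2.6,2],-7,0.9]
    - [[-35,-3.1,2],-9,0.9]
    - [[-41,-3.6,2],-11,0.9]
    - [[-45,-4.1,2],-11,0.9]
    - [[-46,-4.1,2],-11,0.9]
    - [[-46,-4.1,2],-11,0.9]

```text
clock: 11.9
tcp_pos: [0.4617, -0.3179, 0.2175]
orientation: [-0.001, 0.668, 0.744, 0.0]
wrist_force: [-0.0, 0.4, -0.3]
finger_gap: 0.077
```

```bash
python3 - <<'E'
from h import *
st();snap('wrist','w6')
E
```

```text
{'clock': 11.9, 'joint_pos': [-0.7465, 0.2914, -0.0179, 1.2641, 0.0004, -0.8537], 'tcp_pos': [0.4617, -0.3179, 0.2175], 'orientation': [-0.0013, 0.6682, 0.744, 0.0002], 'wrist_force': [-0.0363, 0.351, -0.2533], 'finger_gap': 0.077}
```

View pics/w6.png

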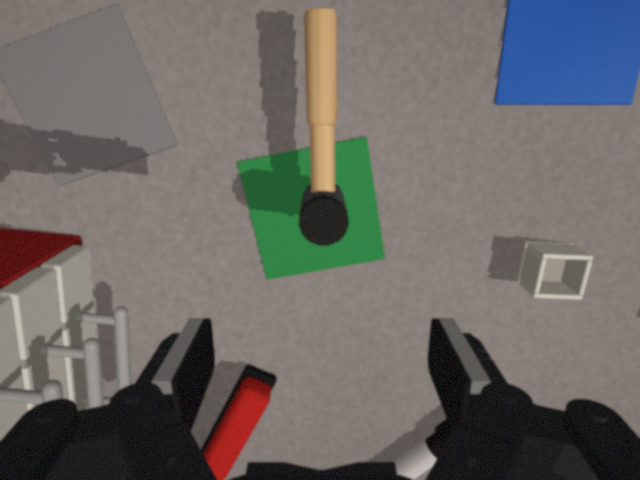

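The mallet's top disc is at about (323,219) on the green mat. The mat corners are (238,160), (366,137), (384,259) and (268,278). The grey mat is at (90,95) and the blue one at (570,50). The handle points up the image.

```bash
python3 - <<'E'
from h import *
im=np.load('pics/w6.npz')['px'];g=im.max(2).astype(np.uint8)
roi=np.zeros_like(g);roi[194:250,290:360]=1
m=((g<48)&(roi>0)).astype(np.uint8)
c=max(cv2.findContours(m,0,2)[0],key=cv2.contourArea);print(cv2.minEnclosingCircle(c))
cv2.imwrite('pics/c6.png',cv2.resize(im[110:290,230:400,::-1],(566,600),interpolation=2))
for u,v in((323.5,219),):print(onz('w6',u,v,.073).round(4))
a=onz('w6',320.5,12,.041);b=onz('w6',322.5,188,.041);print(a,b,np.degrees(np.arctan2(a[1]-b[1],a[0]-b[0])))
print([np.linalg.norm(onz('w6',300,219,.073)-onz('w6',348,219,.073))])
q=np.array([onz('w6',u,v,.003)[:2] for u,v in((238,160),(366,137),(384,259),(268,278))]);print(q.round(4),q.mean(0),[np.linalg.norm(q[i]-q[i-1]) for i in range(4)])
E
```

```text
((321.0, 216.5), 28.20027732849121)
[ 0.4617 -0.3161  0.073 ]
[ 0.3279978  -0.33259374  0.041     ] [ 0.44664778 -0.31828801  0.041     ] -173.124983712871
[np.float64(0.03356551976564816)]
[[ 0.4386 -0.3896]
 [ 0.4087 -0.2864]
 [ 0.513  -0.2553]
 [ 0.5427 -0.3575]] [ 0.47576517 -0.32219503] [np.float64(0.10884132059178497), np.float64(0.10737626650224444), np.float64(0.10883503050594356), np.float64(0.10647597355987205)]
```

View pics/c6.png

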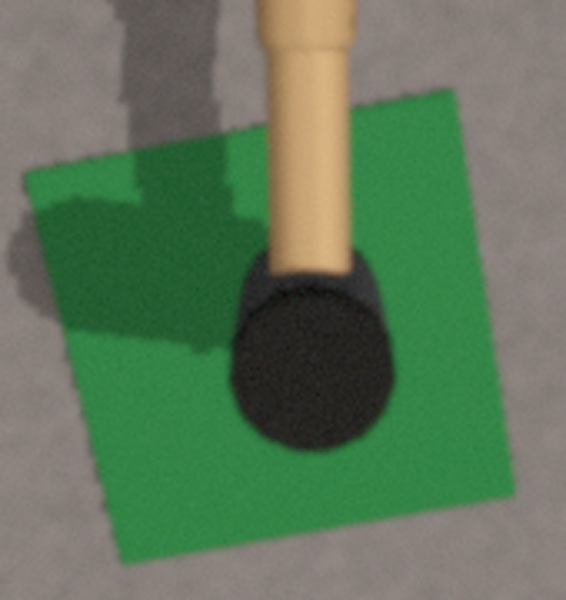

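>>> apply_moves:
  moves:
    - [[0.1,0,5],0,0.9]
    - [[0.18,0,11],0,0.9]
    - [[0.18,0,16],0,0.9]
    - [[0.18,0,17.7],0,0.9]
    - [[0.18,0,18.3],0,0.8]
    - [[0.18,0,18.3],0,0.5]
    - [[0.18,0,18.3],0,0.25]
    - [[0.18,0,18.3],0,0.2]
    - [[0.18,0,18.3],0,0.2]
    - [[0.18,0,18.3],0,0.2]
  squeeze: 90

```text
clock: 13.2
tcp_pos: [0.4631, -0.3168, 0.0374]
orientation: [0.001, 0.668, 0.744, 0.001]
wrist_force: [0.5, 1.2, 6.6]
finger_gap: 0.0344
```

```bash
python3 - <<'E'
from h import *
st()
E
```

```text
{'clock': 13.2, 'joint_pos': [-0.7436, 0.4174, -0.305, 0.8457, 0.0011, -0.852], 'tcp_pos': [0.4631, -0.3168, 0.0374], 'orientation': [0.0014, 0.6678, 0.7444, 0.0005], 'wrist_force': [0.4609, 1.248, 6.606], 'finger_gap': 0.0344}
```

>>> apply_moves:
  moves:
    - [[0,0,-2],0,0.2]
    - [[0,0,-6],0,0.2]
    - [[0,0,-11],0,0.2]
    - [[3,1,-16],0,0.2]
    - [[8,2.2,-19],1,0.2]
    - [[14,3.8,-20.5],3,0.2]
    - [[20,5.4,-21],5,0.2]
    - [[26,7.1,-21],7,0.2]
    - [[32,8.8,-21],9,0.2]
    - [[38,10.4,-21],11,0.2]

```text
clock: 14.45
tcp_pos: [0.5242, 0.0738, 0.2457]
orientation: [0.0, 0.737, 0.676, -0.0]
wrist_force: [1.4, -0.2, -3.7]
finger_gap: 0.0342
```

```bash
python3 - <<'E'
from h import *
st();snap('side','d7')
s=env.get_state();q=s['orientation'];M=R.from_quat([q[1],q[2],q[3],q[0]]).as_matrix()
print('remaining tool cm',100*M.T@(np.array([.537,.137,.25])-s['tcp_pos']))
im=cv2.imread('pics/d7.png');cv2.imwrite('pics/d7c.png',cv2.resize(im[60:240,240:420],(600,600),interpolation=2))
E
```

```text
{'clock': 14.45, 'joint_pos': [-0.0117, 0.2204, -0.0426, 1.3076, -0.0004, 0.0738], 'tcp_pos': [0.5242, 0.0738, 0.2457], 'orientation': [0.0002, 0.7367, 0.6763, -0.0001], 'wrist_force': [1.4388, -0.2236, -3.7394], 'finger_gap': 0.0342}
remaining tool cm [ 5.64617248  0.8081474  -0.40595981]
```

View pics/d7c.png

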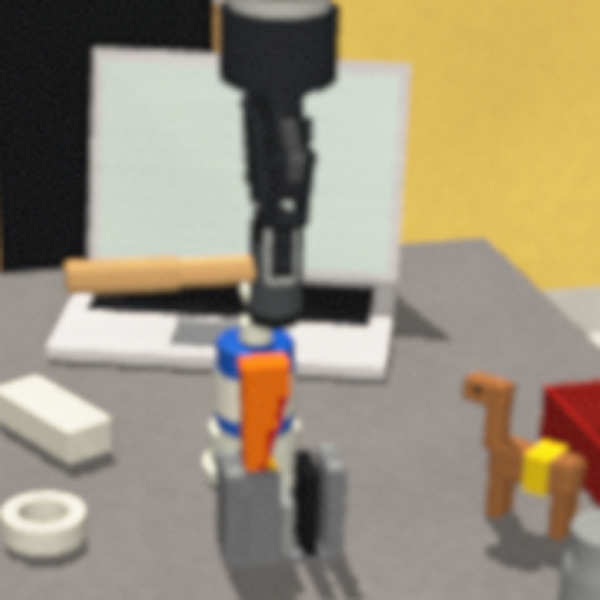

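>>> apply_moves:
  moves:
    - [[3,0.4,0],0,0.2]
    - [[5.6,0.8,0],0,0.2]
    - [[5.65,0.8,0],0,0.2]
    - [[5.65,0.8,1],0,0.2]
    - [[5.65,0.8,2.5],0,0.2]
    - [[5.65,0.8,3.3],0,0.2]
    - [[5.65,0.8,3.3],0,0.2]
    - [[5.65,0.8,3.3],0,0.2]
    - [[5.65,0.8,3.3],0,0.2]
    - [[5.65,0.8,3.3],0,0.2]

```text
clock: 15.75
tcp_pos: [0.5373, 0.1278, 0.2132]
orientation: [0.0, 0.736, 0.677, 0.0]
wrist_force: [-0.4, 0.7, -4.6]
finger_gap: 0.0344
```

```bash
python3 - <<'E'
from h import *
st();snap('wrist','w8');snap('side','d8')
im=cv2.imread('pics/d8.png');cv2.imwrite('pics/d8c.png',cv2.resize(im[60:240,240:420],(600,600),interpolation=2))
E
```

```text
{'clock': 15.75, 'joint_pos': [0.0881, 0.2741, -0.0518, 1.244, -0.0, 0.1717], 'tcp_pos': [0.5373, 0.1278, 0.2132], 'orientation': [0.0003, 0.7361, 0.6769, 0.0004], 'wrist_force': [-0.4217, 0.7201, -4.6448], 'finger_gap': 0.0344}
```

View pics/w8.png

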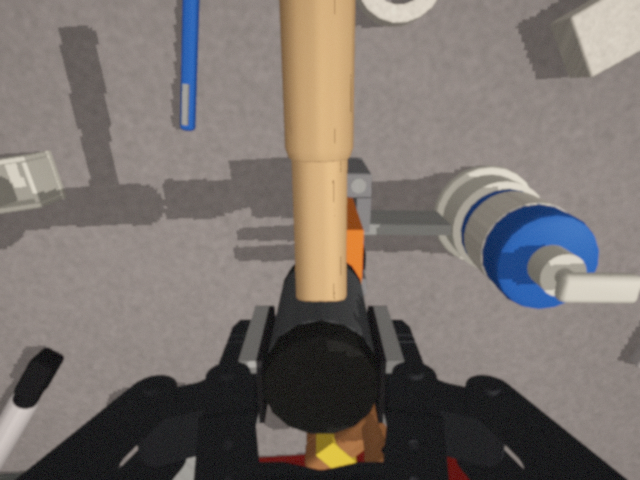

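View pics/d8c.png

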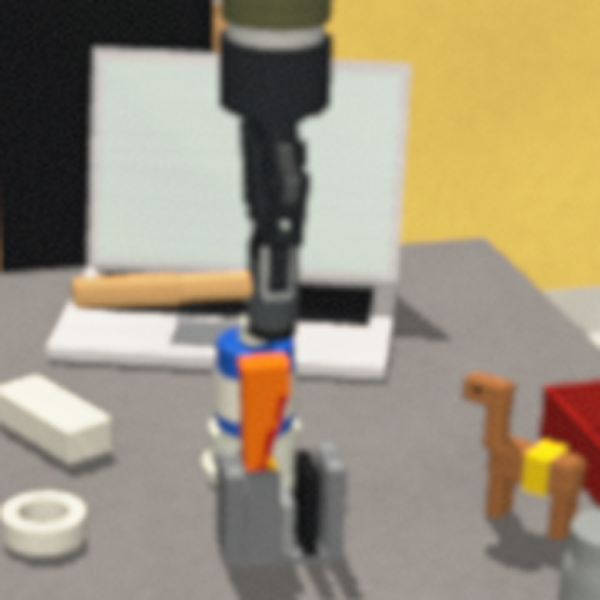

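The wedge is still well placed; y is short by 9 mm because of lag. I'll correct that, then make the first gentle tap and end the call at the bottom to read the force.

>>> apply_moves:
  moves:
    - [[0.5,0,0],0,0.2]
    - [[0.9,0,0],0,0.2]
    - [[0.9,0,0],0,0.2]
    - [[0.9,0,0.5],0,0.2]
    - [[0.9,0,1],0,0.2]
    - [[0.9,0,1.3],0,0.2]
    - [[0.9,0,1.3],0,0.2]
    - [[0.9,0,1.3],0,0.2]
    - [[0.9,0,1.8],0,0.2]
    - [[0.9,0,2.3],0,0.2]

```text
clock: 17.1
tcp_pos: [0.5378, 0.1366, 0.1895]
orientation: [0.0, 0.736, 0.677, 0.0]
wrist_force: [-0.4, 0.3, -2.4]
finger_gap: 0.0344
```

>>> apply_moves:
  moves:
    - [[0,0,-0.5],0,0.2]
    - [[0,0,-0.9],0,0.2]
    - [[0,0,-0.9],0,0.2]
    - [[0,0,-0.2],0,0.2]
    - [[0,0,0.5],0,0.2]
    - [[0,0,-0.3],0,0.2]
    - [[0,0,-0.6],0,0.2]
    - [[0,0,-0.5],0,0.2]
    - [[0,0,0.3],0,0.2]
    - [[0,0,1.0],0,0.2]

```text
clock: 18.35
tcp_pos: [0.5387, 0.1366, 0.1799]
orientation: [0.001, 0.736, 0.677, 0.001]
wrist_force: [0.8, -0.8, 3.0]
finger_gap: 0.0345
```

```bash
python3 - <<'E'
from h import *
st();snap('side','d9')
im=cv2.imread('pics/d9.png');cv2.imwrite('pics/d9c.png',cv2.resize(im[110:240,260:390],(600,600),interpolation=2))
E
```

```text
{'clock': 18.35, 'joint_pos': [0.1041, 0.2941, -0.1072, 1.1672, -0.0002, 0.188], 'tcp_pos': [0.5387, 0.1366, 0.1799], 'orientation': [0.0008, 0.7361, 0.6768, 0.0008], 'wrist_force': [0.8091, -0.799, 2.993], 'finger_gap': 0.0345}
```

View pics/d9c.png

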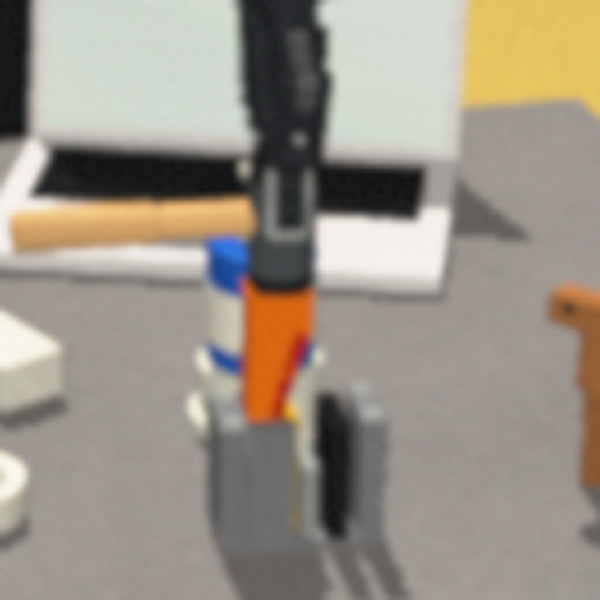

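The wedge is driving at about 7 N and advancing (depth about 28 mm). Continuing with two taps per call.

>>> apply_moves:
  moves:
    - [[0,0,-0.5],0,0.2]
    - [[0,0,-0.9],0,0.2]
    - [[0,0,-0.5],0,0.2]
    - [[0,0,0],0,0.2]
    - [[0,0,0.5],0,0.2]
    - [[0,0,-0.1],0,0.2]
    - [[0,0,-0.5],0,0.2]
    - [[0,0,0],0,0.2]
    - [[0,0,0.5],0,0.2]
    - [[0,0,1.0],0,0.2]

```text
clock: 19.65
tcp_pos: [0.5379, 0.1367, 0.17]
orientation: [0.0, 0.736, 0.677, 0.0]
wrist_force: [-1.2, 0.3, 2.9]
finger_gap: 0.0344
```

>>> apply_moves:
  moves:
    - [[0,0,-0.5],0,0.2]
    - [[0,0,-0.9],0,0.2]
    - [[0,0,-0.5],0,0.2]
    - [[0,0,0],0,0.2]
    - [[0,0,0.5],0,0.2]
    - [[0,0,-0.1],0,0.2]
    - [[0,0,-0.5],0,0.2]
    - [[0,0,0],0,0.2]
    - [[0,0,0.5],0,0.2]
    - [[0,0,1.0],0,0.2]

```text
clock: 20.9
tcp_pos: [0.5381, 0.1368, 0.1608]
orientation: [0.0, 0.736, 0.677, 0.001]
wrist_force: [-3.8, 0.5, 10.6]
finger_gap: 0.0341
```

Resistance is up (about 14 N) at a depth of about 47 mm, so it is probably near home. Confirming with short taps to nearly the same depth.

>>> apply_moves:
  moves:
    - [[0,0,-0.5],0,0.2]
    - [[0,0,-0.8],0,0.2]
    - [[0,0,-0.5],0,0.2]
    - [[0,0,-0.1],0,0.2]
    - [[0,0,0.1],0,0.2]
    - [[0,0,-0.5],0,0.2]
    - [[0,0,-0.8],0,0.2]
    - [[0,0,-0.4],0,0.2]
    - [[0,0,0],0,0.2]
    - [[0,0,0.25],0,0.2]

```text
clock: 22.15
tcp_pos: [0.5382, 0.1367, 0.1585]
orientation: [0.001, 0.736, 0.677, 0.001]
wrist_force: [-2.6, -0.7, 9.8]
finger_gap: 0.0342
```

```bash
python3 - <<'E'
from h import *
st();snap('side','d10')
im=cv2.imread('pics/d10.png');cv2.imwrite('pics/d10c.png',cv2.resize(im[110:240,260:390],(600,600),interpolation=2))
E
```

```text
{'clock': 22.15, 'joint_pos': [0.1042, 0.3055, -0.1455, 1.118, -0.0001, 0.1879], 'tcp_pos': [0.5382, 0.1367, 0.1585], 'orientation': [0.0006, 0.7361, 0.6769, 0.0007], 'wrist_force': [-2.6227, -0.6599, 9.8196], 'finger_gap': 0.0342}
```

View pics/d10c.png

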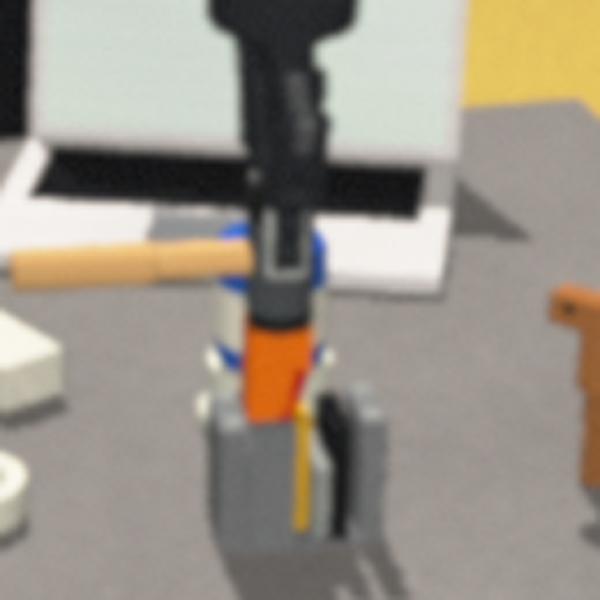

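>>> apply_moves:
  moves:
    - [[0,0,-0.5],0,0.2]
    - [[0,0,-0.8],0,0.2]
    - [[0,0,-0.5],0,0.2]
    - [[0,0,-0.1],0,0.2]
    - [[0,0,0.2],0,0.2]
    - [[0,0,-0.5],0,0.2]
    - [[0,0,-0.8],0,0.2]
    - [[0,0,-0.4],0,0.2]
    - [[0,0,0],0,0.2]
    - [[0,0,0.35],0,0.2]

```text
clock: 23.45
tcp_pos: [0.5385, 0.1367, 0.1561]
orientation: [0.001, 0.736, 0.677, 0.001]
wrist_force: [-8.0, -0.9, 24.6]
finger_gap: 0.0342
```

The contact force is about 28 N, so the wedge has come up hard against home at a depth of about 52 mm. I'll check with lighter, shallower taps.

>>> apply_moves:
  moves:
    - [[0,0,-0.5],0,0.2]
    - [[0,0,-0.9],0,0.2]
    - [[0,0,-0.9],0,0.2]
    - [[0,0,-0.5],0,0.2]
    - [[0,0,-0.15],0,0.2]
    - [[0,0,-0.6],0,0.2]
    - [[0,0,-0.9],0,0.2]
    - [[0,0,-0.8],0,0.2]
    - [[0,0,-0.4],0,0.2]
    - [[0,0,-0.1],0,0.2]

```text
clock: 24.7
tcp_pos: [0.5384, 0.1366, 0.1561]
orientation: [0.001, 0.736, 0.677, 0.001]
wrist_force: [-5.3, -0.3, 18.3]
finger_gap: 0.0344
```

```bash
python3 - <<'E'
from h import *
st();snap('side','d11')
im=cv2.imread('pics/d11.png');cv2.imwrite('pics/d11c.png',cv2.resize(im[110:240,260:390],(600,600),interpolation=2))
E
```

```text
{'clock': 24.7, 'joint_pos': [0.1042, 0.3071, -0.1496, 1.1121, -0.0004, 0.1879], 'tcp_pos': [0.5384, 0.1366, 0.1561], 'orientation': [0.0007, 0.7361, 0.6769, 0.0007], 'wrist_force': [-5.2862, -0.3167, 18.2784], 'finger_gap': 0.0344}
```

View pics/d11c.png

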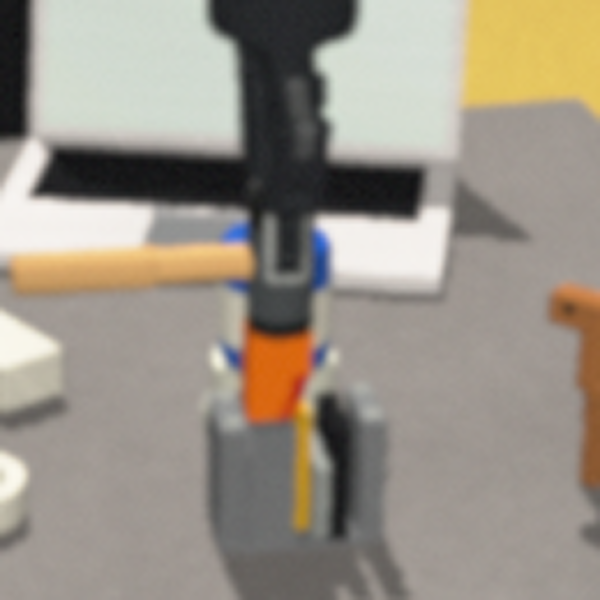

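It stays at z = 0.1561 with about 22 N while commanded shallower, so it is home. One last light confirming tap, read at the bottom.

>>> apply_moves:
  moves:
    - [[0,0,-0.5],0,0.2]
    - [[0,0,-0.9],0,0.2]
    - [[0,0,-0.9],0,0.2]
    - [[0,0,-0.5],0,0.2]
    - [[0,0,-0.1],0,0.2]
    - [[0,0,-0.6],0,0.2]
    - [[0,0,-0.9],0,0.2]
    - [[0,0,-0.8],0,0.2]
    - [[0,0,-0.4],0,0.2]
    - [[0,0,-0.06],0,0.2]

```text
clock: 26.0
tcp_pos: [0.5385, 0.1366, 0.1561]
orientation: [0.001, 0.736, 0.677, 0.001]
wrist_force: [-3.4, -0.9, 14.4]
finger_gap: 0.0343
```

Same depth at about 18 N, so the wedge is home. Lifting off and carrying the mallet back.

>>> apply_moves:
  moves:
    - [[0,0,-1],0,0.2]
    - [[0,0,-5],0,0.2]
    - [[-2,-0.1,-8],0,0.2]
    - [[-7,-0.5,-9],-1,0.2]
    - [[-13,-1,-9],-3,0.2]
    - [[-19,-1.4,-9],-5,0.2]
    - [[-25,-1.8,-9],-7,0.2]
    - [[-31,-2.3,-9],-9,0.2]
    - [[-37,-2.8,-9],-11,0.2]
    - [[-43,-3.2,-8],-11,0.2]

```text
clock: 27.25
tcp_pos: [0.4698, -0.2913, 0.2364]
orientation: [0.001, 0.668, 0.744, 0.0]
wrist_force: [1.6, 0.9, -4.4]
finger_gap: 0.034
```

```bash
python3 - <<'E'
from h import *
st();snap('wrist','w12');snap('side','d12')
im=cv2.imread('pics/d12.png');cv2.imwrite('pics/d12c.png',cv2.resize(im[130:240,280:390],(600,600),interpolation=2))
E
```

```text
{'clock': 27.25, 'joint_pos': [-0.7006, 0.2665, -0.0051, 1.297, 0.0004, -0.8089], 'tcp_pos': [0.4698, -0.2913, 0.2364], 'orientation': [0.0011, 0.6678, 0.7444, 0.0002], 'wrist_force': [1.5928, 0.9231, -4.4003], 'finger_gap': 0.034}
```

View pics/w12.png

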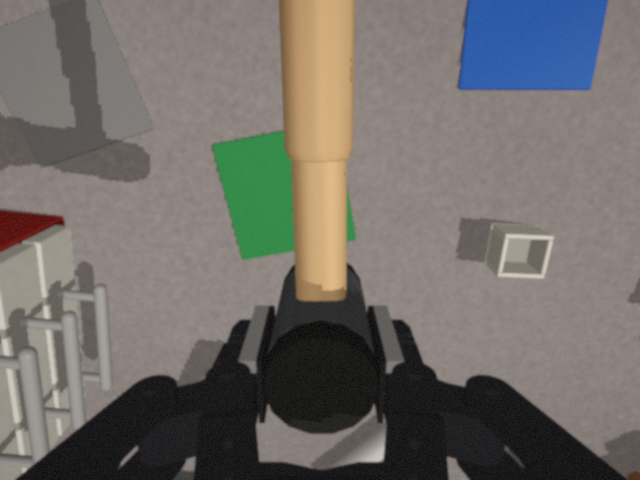

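View pics/d12c.png

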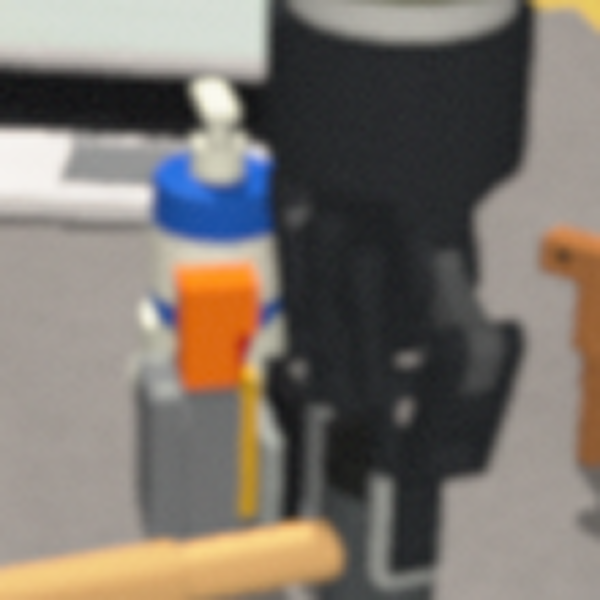

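```bash
python3 - <<'E'
from h import *
s=env.get_state();q=s['orientation'];M=R.from_quat([q[1],q[2],q[3],q[0]]).as_matrix()
print(100*M.T@(np.array([.467,-.318,.0374])-s['tcp_pos']), np.degrees(np.arctan2(M[1,0],M[0,0])))
E
```

```text
[-2.2636146  -0.3625259  19.67346001] 95.79754665695877
```

>>> apply_moves:
  moves:
    - [[-1.5,-0.2,2],0,0.2]
    - [[-2.3,-0.35,6],0,0.2]
    - [[-2.3,-0.35,11],0,0.2]
    - [[-2.3,-0.35,15],0,0.2]
    - [[-2.3,-0.35,17.5],0,0.2]
    - [[-2.3,-0.35,18.3],0,0.2]
    - [[-2.3,-0.35,18.3],0,0.2]
    - [[-2.3,-0.35,18.3],0,0.2]
    - [[-2.3,-0.35,18.3],0,0.2]
    - [[-2.3,-0.35,18.3],0,0.2]

```text
clock: 28.6
tcp_pos: [0.4693, -0.3127, 0.0532]
orientation: [0.001, 0.668, 0.744, 0.0]
wrist_force: [-0.2, -0.3, -3.6]
finger_gap: 0.0339
```

>>> apply_moves:
  moves:
    - [[0,0,0.5],0,0.2]
    - [[0,0,0.9],0,0.2]
    - [[0,0,1.2],0,0.2]
    - [[0,0,1.35],0,0.2]
    - [[0,0,1.45],0,0.2]
    - [[0,0,1.5],0,0.2]
    - [[0,0,1.55],0,0.2]
    - [[0,0,1.6],0,0.2]
    - [[0,0,1.6],0,0.2]
    - [[0,0,1.6],0,0.2]

```text
clock: 29.85
tcp_pos: [0.4691, -0.3124, 0.0374]
orientation: [0.0, 0.668, 0.744, 0.0]
wrist_force: [-1.9, 3.3, 5.3]
finger_gap: 0.0345
```

```bash
python3 - <<'E'
from h import *
st();snap('side','d13')
im=cv2.imread('pics/d13.png');cv2.imwrite('pics/d13c.png',cv2.resize(im[260:400,250:400],(643,600),interpolation=2))
E
```

```text
{'clock': 29.85, 'joint_pos': [-0.73, 0.4229, -0.2962, 0.851, 0.0, -0.8383], 'tcp_pos': [0.4691, -0.3124, 0.0374], 'orientation': [0.0004, 0.6678, 0.7444, 0.0], 'wrist_force': [-1.938, 3.3472, 5.3067], 'finger_gap': 0.0345}
```

View pics/d13c.png

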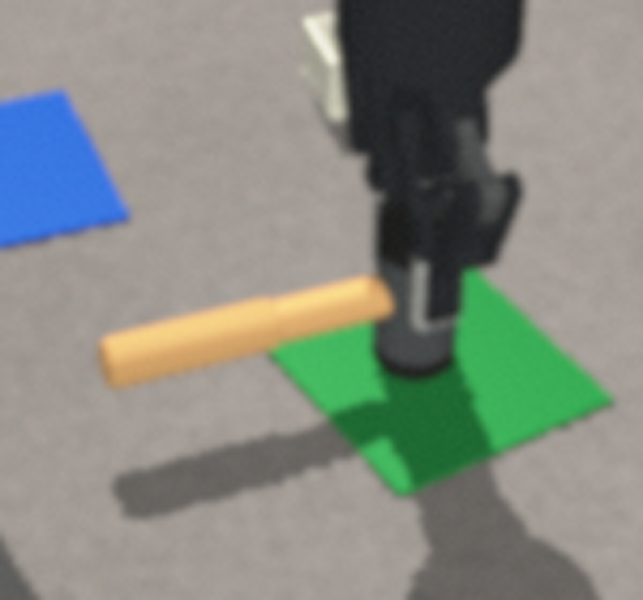

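The mallet is down on the green mat (+5.3 N, same height as at pickup). Releasing and rising.

>>> apply_moves:
  moves:
    - [[0,0,0],0,0.5]
    - [[0,0,0],0,0.7]
    - [[0,0,0],0,0.85]
    - [[0,0,0],0,0.9]
    - [[0,0,-0.5],0,0.9]
    - [[0,0,-2.5],0,0.9]
    - [[0,0,-7],0,0.9]
    - [[0,0,-12],0,0.9]
    - [[0,0,-17],0,0.9]
    - [[0,0,-18],0,0.9]

```text
clock: 31.15
tcp_pos: [0.4705, -0.3138, 0.221]
orientation: [0.004, 0.668, 0.744, 0.0]
wrist_force: [0.3, -0.9, -0.6]
finger_gap: 0.0768
```

```bash
python3 - <<'E'
from h import *
st();snap('wrist','w14');snap('scene','s14');snap('side','d14')
a=cv2.imread('pics/s14.png');cv2.imwrite('pics/s14c.png',cv2.resize(a[150:400,190:440],(600,600),interpolation=2))
E
```

```text
{'clock': 31.15, 'joint_pos': [-0.7301, 0.2914, -0.0093, 1.2626, 0.0, -0.8384], 'tcp_pos': [0.4705, -0.3138, 0.221], 'orientation': [0.0038, 0.6678, 0.7443, 0.0], 'wrist_force': [0.3022, -0.9045, -0.6254], 'finger_gap': 0.0768}
```

View pics/w14.png

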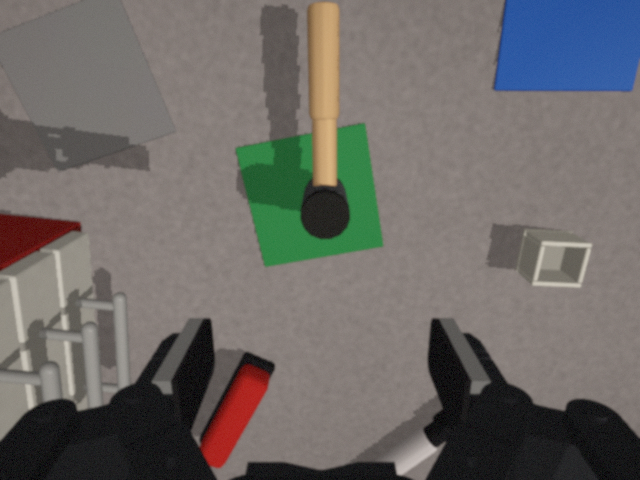

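View pics/s14c.png

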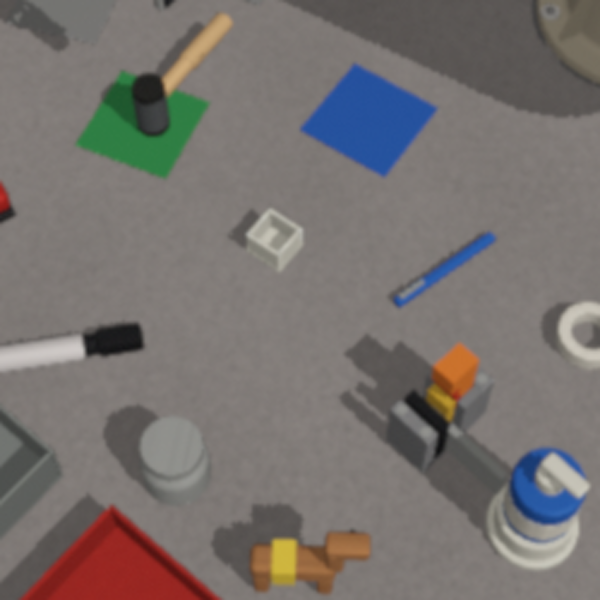

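View pics/d14.png

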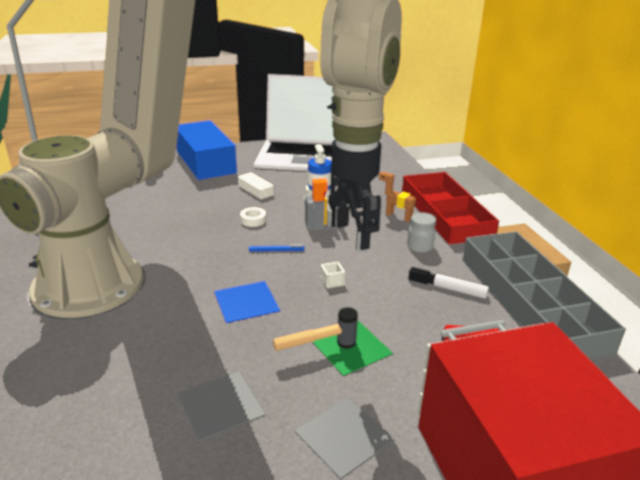

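The mallet stands upright on the green mat at wrist (325,213). The wedge is seated in the clamp at scene crop (455,370), and the other things are unmoved. Handing in.

```bash
python3 - <<'E'
from h import *
env.hand_in();st()
E
```

```text
the job is handed in; nothing more can be done
the job is handed in; nothing more can be done
```

The wedge is driven home, the mallet is back on its green mat, and the job was handed in at about 31 s of the 69 s allowed.

**What I did**
- I started the wedge in the slot with its red face to the yellow jaw and let go of it when it touched the jaw, about 16 mm deep.
- I drove it down with about a dozen short taps, lifting the mallet off between them.
- I stood the mallet back on its rubber face, about 10 mm from the mat's centre.

**Last checks**
- **Wedge home:** the last three readings at the bottom of a tap (about 28, 22 and 18 N) were all at the same height, 0.1561 m. That puts the wedge about 52 mm deep and, worked out from the slope, the jaw about 10 to 11 mm along; both are within the ranges given.
- **Final pictures:** the wedge is upright in the clamp, the mallet stands on the mat and the gripper touches nothing. The other things look undisturbed.

**Less certain points**
- **Hardest blow:** the strongest tap reading was about 28 N. That is above the 12 to 20 N seating range but below the 35 N limit. Forces were read only at the end of each call, so the peaks in between were not seen.
- **Position mismatch:** the wrist camera put the wedge's head 3 to 4 mm nearer the robot in x than the slot position implied. I aimed the taps between the two, and they landed on the head.
- **Bracket grip:** I judged that the jaw grips the bracket from the forces and the steady height; I did not test the bracket itself.

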